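# Pull-test a clip-retained coupling plug

### The job

Press the retaining clip of the pull tester fully home, then prove that it holds the plug: hook the plug's stirrup from above and draw it straight out, towards the robot's side, until the pointer stands between the two long scale marks, and keep it there for a good second without ever pulling past the far mark. Ease the plug back until the pointer is at zero again without letting it snap back, take the hand away, and leave the small parts standing round the tester where they are.

Things in the scene. Friction and masses are not known exactly. Their poses are not given: they have to be found in the camera images.
- pull_tester: Pull tester, fixed: aluminium base plate 205 x 110 x 12 mm on the worktop; origin on the worktop, plate from x = -115 to +90 mm, y = +-55 mm. Its x axis is the pull axis, 50 mm up, y = 0; the plug is drawn out along -x, roughly towards the robot; z up. Two rails (tops at 36 mm, y = +-44 mm), at the +x end a post 74 mm high and a dark spring barrel (to x = 143 mm).
- clip_top (a point): Centre of the top face of the retaining clip, a dark steel bridge 26 mm (along x) x 46 mm (y), 8 mm thick, with two legs that drop in front of the plug's flange. In the tester's frame at x = 17, y = 0 mm; the top is up to 96 mm above the worktop when raised, 76 mm when fully home. The clip rides on the sprung carriage.
- clip (a joint): How far the clip has been pressed down: 0 raised, 0.020 m fully home on its stop. Starts 0 to 0.004. Stiff sliding fit: about 3 N to push it down; it stays where it is left.
- stirrup_bar (a point): Middle of the pull bar of the plug's stirrup, a horizontal bar of 12 mm diameter (black sleeve) across the pull axis, 96 mm in front of (tester -x) the tester's origin with the plug seated, 50 mm above the worktop.
- stirrup_gap (a point): Centre of the stirrup's rectangular opening, 33 mm behind the pull bar (tester +x), 50 mm above the worktop. The opening is 55 mm along the pull axis and 65 mm across, open above; below it lies the base plate, top at 12 mm. Closed fingers go down into it and bear on the pull bar.
- plug (a joint): How far the brass plug, with its steel stirrup, has been drawn out along the tester's -x: 0 seated, 0.050 m stop. With the clip up it slides out with hardly any force; with the clip home it takes the carriage with it after about 1.5 mm of play.
- carriage (a joint): How far the sprung carriage, and with it the black pointer, has been drawn towards the tester's -x: 0 at rest on its stop. Spring: 1.75 N at 0 and 350 N per metre beyond, so about 10 N at 0.024 m; it pulls itself and the plug back when let go.
- pointer (a point): Black pointer of the carriage over the white scale strip on the +y rail; its zero mark is at tester x = +30 mm, the two long black marks lie 20 mm (near) and 28 mm (far) from zero towards tester -x. Site at the pointer over the middle of the scale, z = 42 mm.
- fitting_steel: Bystander: steel hose fitting 24 x 27 x 38 mm, upright beside the tester, origin under its middle.
- fitting_brass: Bystander: brass hose fitting 27 x 31 x 40 mm, upright beside the tester, origin under its middle.
- nut: Bystander: union nut 22 x 26 x 19 mm beside the tester's front end, origin under its middle.
- spare_gauge: Bystander: pressure gauge 109 x 75 x 40 mm lying dial up, origin under its middle.
- ring: Bystander: steel ring gauge, 54 mm diameter, 18 mm high, origin under its middle.
- oil: Bystander: oil bottle with red spout, 46 mm diameter, 119 mm high, origin under its middle.

How it is judged:
On the way, in this order (a step that is already met when the one before it is completed fails the run):
1. the clip is pressed fully home (value of joint clip above 0.018 m), for 0.2 s.
2. the plug is drawn by the hand so that the pointer stays between the two long marks for a second (value of joint carriage between 0.019 and 0.029 m and value of joint clip above 0.016 m and contact force between plug and the fingers above 4 N), for 0.8 s.
3. the pointer is back at zero (value of joint carriage below 0.003 m and value of joint plug below 0.005 m), for 0.2 s.
At the end, for the whole second after the job is handed in: The clip is fully home (within 2.5 mm), the pointer is back at zero (within 3 mm) and the plug is seated (within 5 mm), all at rest (all of step 3 and value of joint clip above 0.0175 m); the robot touches nothing.
It fails at once if the pointer is drawn more than 4 mm past the far mark (value of joint carriage above 0.032 m).
It fails at once if the carriage snaps back (faster than 0.3 m/s) (velocity of joint carriage below -0.3 m/s).
It fails at once if the plug is drawn out without the clip holding it (value of joint plug above 0.012 m and value of joint carriage below 0.004 m).
It fails at once if a part standing round the tester is pushed more than 30 mm away or knocked over (distance of any of fitting_steel, fitting_brass, nut, spare_gauge, ring, oil from where it was at the start of the episode above 0.03 m or angle between any of fitting_steel, fitting_brass, oil's own z axis and vertical above 0.8 rad).
It also fails if it takes over 42 s, if anything falls off the work surface, if the arm or the gripper's body presses on something with over 40 N, if the wrist force passes 120 N, or if a joint passes its speed limit or range.

### The arm

A 6-joint arm with a two-finger parallel gripper is mounted at the origin on a cart in front of the work surface, level with it; the furniture and walls round the work are solid. World frame = base frame: x ahead of the robot, y to its left, z up, the work surface at z = 0. Lengths are in m, angles in rad, forces in N, time in s.
With the tool pointing down it reaches from about 0.3 to 0.775 m from the base axis. Payload 14.6 kg.
Tool frame: the origin (TCP) lies midway between the tips of the shut fingers; the grasp point (between the pads) lies 19 mm behind it; x points along the fingers, z is the direction in which the jaws open and shut, and the axes are right-handed (so a half turn about x gives the same grasp; the last joint's range is limited). The gripper opens to 94 mm and grips with 3 to 60 N. Pads are 16 mm wide; open, the fingers measure 119 mm over their backs; the gripper's body (75 mm by 177 mm) begins 78 mm behind the grasp point.
Start: joints at [1.209, 0.3, 1.521, -0, 1.321, -0.067], TCP at [0.16, 0.526, 0.205] pointing down, gripper open.
Joint ranges: [-3.03, 3.03], [-0.79, 2.21], [0.23, 2.52], [-1.04, 4.18], [0, 3.07], [-2.55, 2.55]. Speed limits (rad/s): [2.22, 2.22, 2.57, 3.14, 3.14, 3.14].

### API

Orientations are given as a 3x3 rotation matrix whose columns are the frame's x, y, z axes.
In Python, from bench import get_state, imaging, order gives the robot as it stands.
- The arm moves only by the shell command python3 -m inch 'ROWS' [OPENING]. ROWS is text: rows parted by semicolons, each of 6 numbers parted by spaces: the shift along the tool's x, y, z in m, then the turn, a rotation vector about the tool's x, y, z in rad. In form: tx ty tz ax ay az; .... A call has 1 to 12 rows; each row shifts and turns the commanded pose from where the row before left it, along the tool's axes as they then stand; what a row does not reach is not made up. A row lasts 1/12 s, in which the tool goes at most 41.7 mm and 7.16 degrees, less where a joint would pass 70% of its speed; a pose out of reach is approached as far as the arm can. A call with a gripper value outside its range is refused whole. OPENING is the opening, from 0 (shut) to 1 (fully open), set as the call begins (- or left out, the last holds). The fingers move at their own pace and stop on an object; the grip force is fixed at half the most. Time passes only in rows, so rows that do not move let the fingers close. It gives the time, the measured TCP pose, the force and the opening at its end, in the units of the state.
- get_state(): the state, without advancing time (a new reading comes with each control period).
- imaging.camera(name): name is "side" or "top"; returns the picture (400x640x3 uint8, blue, green, red); there is no depth.
- imaging.camera_info(name): a dict with "fx", "fy", "cx", "cy" (pixels), "k1" (the pictures are not rectified: a ray, as slopes to the right and down, at radius r is drawn at 1 + k1 r^2 times it, then the intrinsics apply), "R" (3x3) and "t" (3): a world point X has camera coordinates R X + t. Camera axes: x right, y down, z forward; pixel columns grow to the right and rows downward; lengths in m; the calibration is good to about 2 mm. A picture is of the moment at which its call begins. camera_info takes no time and is no camera call.
- order.hand_in(): hands the job in, once; it reports no verdict.
The state is a dict: "t": time; "q": joint angles; "qd": joint speeds; "joint_torque": joint torques, N m; "eef_pos": TCP position; "ee_rot": TCP orientation; "ft_force": force on the tool from outside, world axes, zero at the start; "torque": the same for the moment, N m; "width": opening from 0.0 (shut) to 1.0 (fully open).
Only numpy, scipy, OpenCV 4.12 (cv2) and the standard library are available. Lean on these libraries where they do the work, as an engineer would, in place of code of your own. Each camera call takes 0.05 s, during which the arm holds its last target.

## Working session

There is one attempt and no reset: what is moved stays moved. The work goes in short steps, Python scripts to look and compute and a shell command to move; the robot and the scene stay as the last step left them, time stands still between calls to the robot, and variables do not carry over. Pictures are saved under pics/ and viewed, and the job is handed in when it is done.

```bash
ls; mkdir -p pics; python3 - <<'E'
from bench import get_state, imaging
import cv2
s=get_state(); print(s)
for n in("side","top"):
    cv2.imwrite(f"pics/{n}0.png",imaging.camera(n)); print(n,imaging.camera_info(n))
E
```

```text
pics
{'t': 0.0, 'q': array([ 1.20937597e+00,  3.00476641e-01,  1.52160386e+00, -1.37807668e-05,
        1.32067297e+00, -6.65837737e-02]), 'qd': array([ 2.29477345e-04, -1.38732324e-03, -2.57259899e-04,  8.21814689e-05,
       -3.13491981e-04, -8.53589269e-04]), 'joint_torque': array([ 1.68177059e-03, -5.31803441e+01, -3.52744889e+01,  7.08556990e-02,
        2.43146508e-02, -1.10098938e-04]), 'eef_pos': array([0.15972446, 0.52601882, 0.20487365]), 'ee_rot': array([[-3.97978965e-04, -9.56850622e-01,  2.90579988e-01],
       [-1.09054356e-03,  2.90580253e-01,  9.56850002e-01],
       [-9.99999326e-01,  6.39160388e-05, -1.15913212e-03]]), 'ft_force': array([0.5789577 , 0.05257545, 0.30034386]), 'torque': array([ 0.02544771,  0.02107063, -0.00630248]), 'width': 0.9982996326422164}
side {'fx': 461.97497172381185, 'fy': 461.97497172381185, 'cx': 324.2872437185535, 'cy': 199.17040602515485, 'k1': 0.011510866159732116, 'R': array([[ 0.91803782, -0.39638782,  0.0091248 ],
       [-0.22552251, -0.54096395, -0.8102454 ],
       [ 0.3261076 ,  0.74177807, -0.58601974]]), 't': array([-0.49831752,  0.17281812,  1.10723239])}
top {'fx': 456.7579367695853, 'fy': 456.7579367695853, 'cx': 316.96013662535, 'cy': 203.7151733678975, 'k1': 0.017498014636281638, 'R': array([[-0.01768382, -0.9998424 ,  0.0015702 ],
       [-0.98091999,  0.01704501, -0.1936632 ],
       [ 0.19360591, -0.00496495, -0.98106682]]), 't': array([-0.00799434,  0.52745431,  1.51976044])}
```

View pics/side0.png

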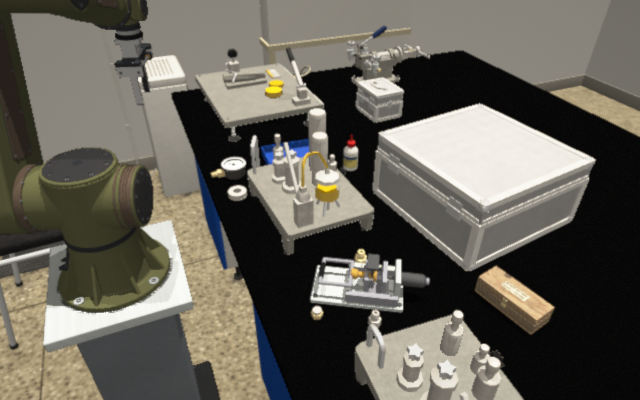

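View pics/top0.png

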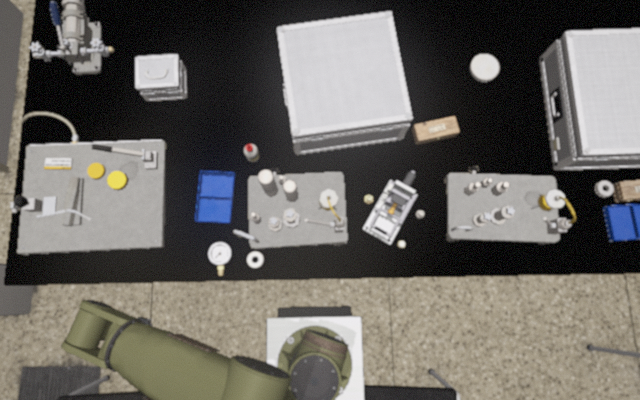

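The tester is near (392,210) in the top view and (360,283) in the side view. I'll enlarge both.

```bash
python3 - <<'E'
import cv2
a=cv2.imread("pics/top0.png")[160:260,350:450]; cv2.imwrite("pics/topz.png",cv2.resize(a,(600,600),interpolation=cv2.INTER_CUBIC))
a=cv2.imread("pics/side0.png")[240:330,300:435]; cv2.imwrite("pics/sidez.png",cv2.resize(a,(800,533),interpolation=cv2.INTER_CUBIC))
E
```

```text
(no output)
```

View pics/topz.png

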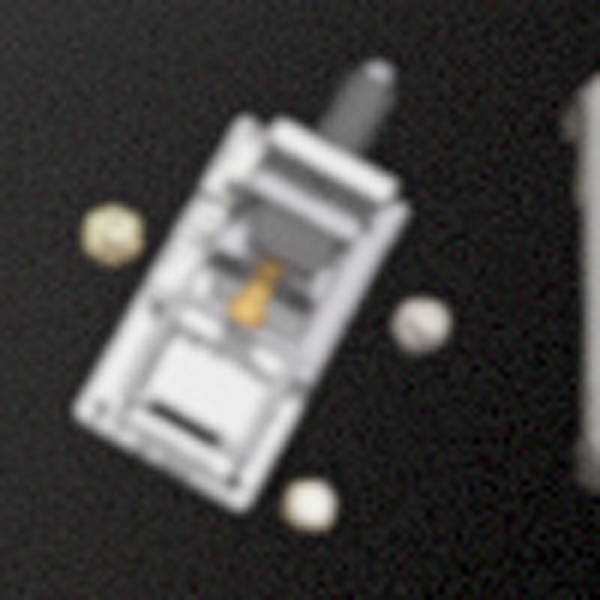

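View pics/sidez.png

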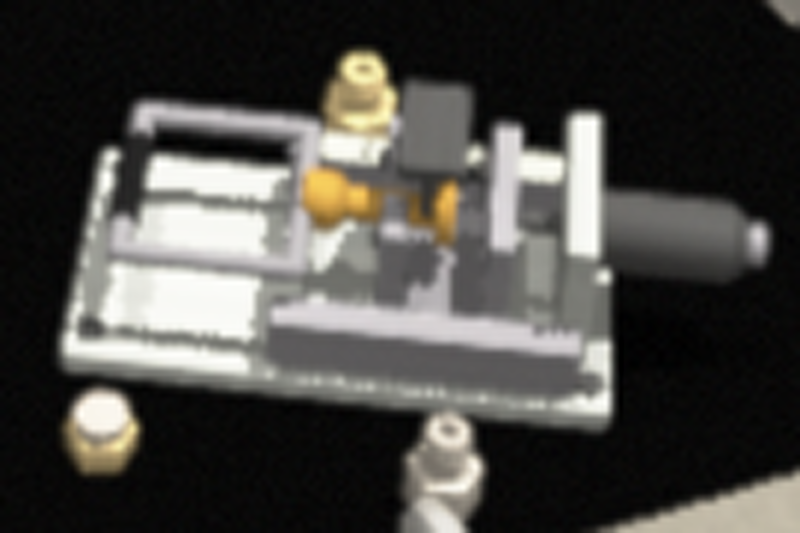

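Top zoom: front plate corners at about (80,415) and (242,512), black sleeve at (183,423), clip top at (300,240). Side zoom: sleeve at (130,175), clip top around (437,100). I'll triangulate and fit the frame to these points.

```bash
cat > h.py <<'E'
import numpy as np, cv2
from bench import imaging
def ray(n,u,v):
    c=imaging.camera_info(n);K=np.array([[c['fx'],0,c['cx']],[0,c['fy'],c['cy']],[0,0,1]])
    p=cv2.undistortPoints(np.array([[[u,v]]],float),K,np.array([c['k1'],0,0,0,0]))[0,0]
    R=np.array(c['R']);return -R.T@c['t'],R.T@np.array([p[0],p[1],1])
def plane(n,u,v,z):
    o,d=ray(n,u,v);return o+d*(z-o[2])/d[2]
def two(a,b):
    o1,d1=ray('top',*a);o2,d2=ray('side',*b)
    s=np.linalg.lstsq(np.c_[d1,-d2],o2-o1,rcond=None)[0]
    p,q=o1+d1*s[0],o2+d2*s[1];return (p+q)/2,np.linalg.norm(p-q)
T=lambda x,y:(350+(x+.5)/6-.5,160+(y+.5)/6-.5)
S=lambda x,y:(300+(x+.5)/5.926-.5,240+(y+.5)/5.926-.5)
def proj(n,X):
    c=imaging.camera_info(n);K=np.array([[c['fx'],0,c['cx']],[0,c['fy'],c['cy']],[0,0,1]])
    return cv2.projectPoints(np.array([X],float),cv2.Rodrigues(np.array(c['R']))[0],np.array(c['t']),K,np.array([c['k1'],0,0,0,0]))[0][0,0]
E
cat > fit.py <<'E'
from h import *
from scipy.optimize import least_squares
print('bar',two(T(183,423),S(130,175)))
print('clip',two(T(300,240),S(437,100)))
print('tip',two(T(380,70),S(757,243)))
obs=[('top',T(78,413),(-115,55,12)),('top',T(243,513),(-115,-55,12)),('top',T(183,423),(-96,0,54)),('top',T(412,208),(90,-55,12)),
('side',S(61,348),(-115,-55,12)),('side',S(103,148),(-115,55,12)),('side',S(612,412),(90,-55,12)),('side',S(130,175),(-96,0,50)),('side',S(757,243),(150,0,50))]
def tr(p,X):
    x,y,a=p;c,s=np.cos(a),np.sin(a);X=np.array(X)/1000
    return np.array([x+c*X[0]-s*X[1],y+s*X[0]+c*X[1],X[2]])
f=lambda p:np.concatenate([proj(n,tr(p,X))-np.array(u) for n,u,X in obs])
r=least_squares(f,[.5,-.22,-.5],loss='soft_l1');p=r.x
print(p,np.degrees(p[2]));print(f(p).reshape(-1,2).round(2))
for h in(76,92,96):print(h,[proj(n,tr(p,(17,0,h))) for n in('top','side')])
for X in [(-96,0,50),(-63,0,50),(17,0,96),(30,44,42)]:print(X,tr(p,X))
E
python3 fit.py
```

```text
bar (array([ 0.43395709, -0.23088104,  0.05040355]), np.float64(0.0034423707009277617))
clip (array([ 0.52803212, -0.29241908,  0.10786616]), np.float64(0.00556418431878044))
tip (array([ 0.63741162, -0.35428794,  0.05005084]), np.float64(0.0004216148981437168))
[ 0.51623958 -0.28137833 -0.54264085] -31.09103069602785
[[-0.09 -0.5 ]
 [ 0.18 -1.39]
 [ 0.53 -0.67]
 [-0.52 -0.53]
 [-0.93  0.21]
 [-0.67 -0.34]
 [-0.9  -0.32]
 [-0.55  0.56]
 [ 3.85  0.49]]
76 [array([397.43881691, 199.91622807]), array([371.69114379, 266.41490254])]
92 [array([398.270951  , 198.95398225]), array([372.19578395, 261.11137736])]
96 [array([398.48165945, 198.71033144]), array([372.32342744, 259.77017933])]
(-96, 0, 50) [ 0.43403018 -0.23180399  0.05      ]
(-63, 0, 50) [ 0.46228966 -0.24884517  0.05      ]
(17, 0, 96) [ 0.5307975  -0.29015711  0.096     ]
(30, 44, 42) [ 0.56465159 -0.25919099  0.042     ]
```

```bash
sed -i 's/(150,0,50)/(143,0,50)/' fit.py; cat >> fit.py <<'E'
print('tall', two((267,177),(318,113)), two((290,186),(319,136)))
from bench import get_state
s=get_state();R=s['ee_rot'];P=s['eef_pos']
yd=np.arctan2(R[1,2],R[0,2]); print('turn about tool x', -(p[2]+np.pi/2-yd))
c=tr(p,(17,0,96));d=c-P;u=np.array([-np.cos(p[2]),-np.sin(p[2])]);v=np.array([-np.sin(p[2]),np.cos(p[2])])
print('after turn: ty,tz',d[:2]@u,d[:2]@v)
E
python3 fit.py
```

```text
bar (array([ 0.43395709, -0.23088104,  0.05040355]), np.float64(0.0034423707009277617))
clip (array([ 0.52803212, -0.29241908,  0.10786616]), np.float64(0.00556418431878044))
tip (array([ 0.63741162, -0.35428794,  0.05005084]), np.float64(0.0004216148981437168))
[ 0.51638827 -0.28168158 -0.54471801] -31.210043107609486
[[-0.05 -0.61]
 [ 0.19 -1.44]
 [ 0.56 -0.74]
 [-0.4  -0.52]
 [-0.85  0.2 ]
 [-0.5  -0.34]
 [-0.82 -0.18]
 [-0.43  0.56]
 [ 0.77  0.33]]
76 [array([397.53518872, 199.87687925]), array([371.8148164 , 266.49686898])]
92 [array([398.36829843, 198.91424574]), array([372.32070023, 261.19301761])]
96 [array([398.57925389, 198.67049681]), array([372.44865859, 259.85173407])]
(-96, 0, 50) [ 0.43428202 -0.23193659  0.05      ]
(-63, 0, 50) [ 0.46250604 -0.24903643  0.05      ]
(17, 0, 96) [ 0.53092792 -0.29049059  0.096     ]
(30, 44, 42) [ 0.56484626 -0.25959486  0.042     ]
tall (array([0.57608898, 0.13291026, 0.25029695]), np.float64(0.005929390407509497)) (array([0.5525994 , 0.06557776, 0.21911208]), np.float64(0.0024409010294949903))
turn about tool x 0.2499288746033108
after turn: ty,tz -0.7406013474147246 -0.5060105776820972
```

```bash
python3 -m inch '-.033 0 0 .0833 0 0;-.033 0 0 .0833 0 0;-.033 0 0 .0833 0 0;-.033 0 0 0 0 0;-.033 0 0 0 0 0;0 -.026 -.018 0 0 0;0 -.026 -.018 0 0 0;0 -.026 -.018 0 0 0;0 -.026 -.018 0 0 0' 0
```

```text
t: 0.85
eef_pos: [0.2116, 0.4094, 0.3701]
ee_rot: [[-0.0, -0.856, 0.518], [-0.001, 0.518, 0.856], [-1.0, -0.0, -0.001]]
ft_force: [1.2, 0.5, -1.0]
width: 0.395
```

```bash
python3 -m inch '0 -.026 -.018 0 0 0;0 -.026 -.018 0 0 0;0 -.026 -.018 0 0 0;0 -.026 -.018 0 0 0;0 -.026 -.018 0 0 0;0 -.026 -.018 0 0 0;0 -.026 -.018 0 0 0;0 -.026 -.018 0 0 0;0 -.026 -.018 0 0 0;0 -.026 -.018 0 0 0;0 -.026 -.018 0 0 0;0 -.026 -.018 0 0 0'
python3 -m inch '0 -.026 -.018 0 0 0;0 -.026 -.018 0 0 0;0 -.026 -.018 0 0 0;0 -.026 -.018 0 0 0;0 -.026 -.018 0 0 0;0 -.026 -.018 0 0 0;0 -.026 -.018 0 0 0;0 -.026 -.018 0 0 0;0 -.026 -.018 0 0 0;0 -.026 -.018 0 0 0;0 -.013 -.009 0 0 0;0 0 0 0 0 0'
```

```text
t: 1.85
eef_pos: [0.3665, 0.0628, 0.3704]
ee_rot: [[0.0, -0.855, 0.518], [0.0, 0.518, 0.855], [-1.0, -0.0, 0.0]]
ft_force: [0.5, 1.1, -0.4]
width: 0.004
t: 2.85
eef_pos: [0.5024, -0.2412, 0.3687]
ee_rot: [[-0.002, -0.854, 0.52], [0.001, 0.52, 0.854], [-1.0, 0.003, -0.0]]
ft_force: [0.7, 0.7, 0.5]
width: 0.005
```

```bash
python3 -m inch '0 -.025 -.0137 0 0 0;0 -.025 -.0137 0 0 0;.03 0 0 0 0 0;.03 0 0 0 0 0;.03 0 0 0 0 0;.03 0 0 0 0 0;.03 0 0 0 0 0;.03 0 0 0 0 0;.03 0 0 0 0 0;.02 0 0 0 0 0;0 0 0 0 0 0;0 0 0 0 0 0'
python3 - <<'E'
import cv2
from bench import imaging,get_state
from h import *
print(get_state()['eef_pos'])
for n,(y,x) in(("top",(150,340)),("side",(230,295))):
    im=imaging.camera(n); cv2.imwrite(f"pics/{n}1.png",cv2.resize(im[y:y+110,x:x+140],None,fx=5.5,fy=5.5,interpolation=cv2.INTER_CUBIC))
    print(n,(proj(n,get_state()['eef_pos'])-[x,y])*5.5)
E
```

```text
t: 3.85
eef_pos: [0.5303, -0.2874, 0.1406]
ee_rot: [[-0.001, -0.856, 0.518], [0.001, 0.518, 0.856], [-1.0, 0.001, 0.0]]
ft_force: [-0.2, -0.1, 0.1]
width: 0.007
[ 0.53033088 -0.28740765  0.14055988]
top [331.54196602 251.91232659]
side [431.9486413   72.05322236]
```

View pics/side1.png

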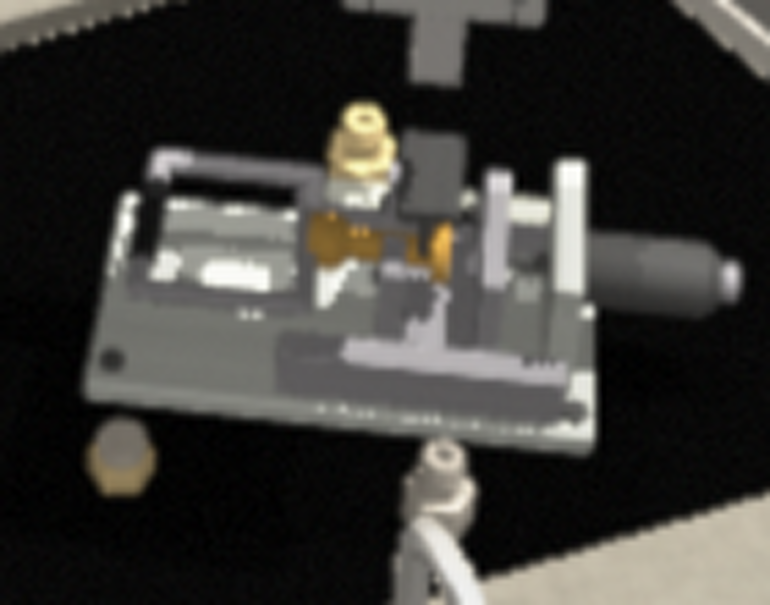

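View pics/top1.png

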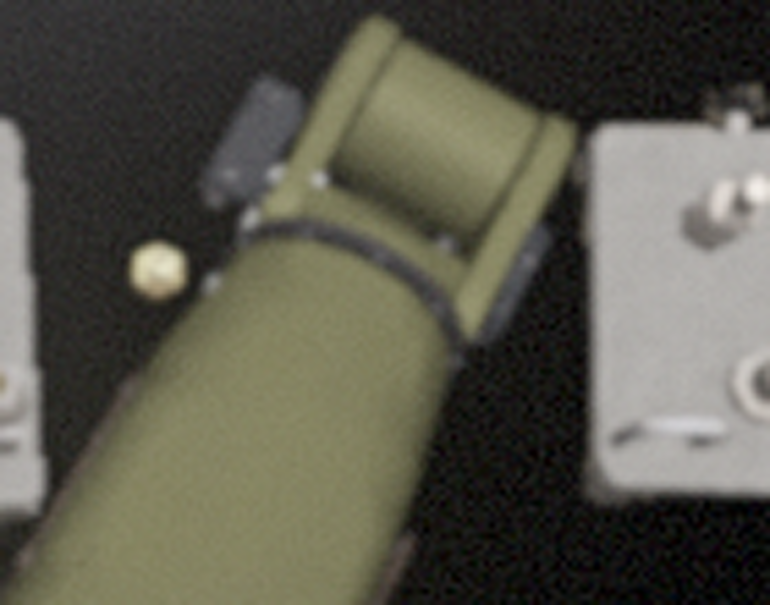

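Fingertip is at (437,82) in the side view, straight above the clip top (x 408–467). Aligned, so I'll press now.

```bash
python3 -m inch '.01 -.002 -.001 0 0 0;.01 0 0 0 0 0;.01 0 0 0 0 0;.008 0 0 0 0 0;.007 0 0 0 0 0;.006 0 0 0 0 0;.004 0 0 0 0 0;.003 0 0 0 0 0;0 0 0 0 0 0'
python3 -m inch '.002 0 0 0 0 0;.002 0 0 0 0 0;0 0 0 0 0 0'
```

```text
t: 4.7
eef_pos: [0.5315, -0.2899, 0.0819]
ee_rot: [[-0.0, -0.855, 0.518], [0.0, 0.518, 0.855], [-1.0, 0.001, 0.0]]
ft_force: [-0.4, -0.1, 0.2]
width: 0.004
t: 4.95
eef_pos: [0.5318, -0.29, 0.0784]
ee_rot: [[0.0, -0.855, 0.518], [-0.0, 0.518, 0.855], [-1.0, -0.0, 0.0]]
ft_force: [-0.7, 0.8, 0.1]
width: 0.005
```

```bash
cat > look.py <<'E'
import cv2,sys
from bench import imaging,get_state
from h import *
k=sys.argv[1]
im=imaging.camera("side"); cv2.imwrite(f"pics/side{k}.png",cv2.resize(im[230:330,295:435],None,fx=5.5,fy=5.5,interpolation=cv2.INTER_CUBIC))
s=get_state();print(s['t'],s['eef_pos'],s['ft_force'],(proj("side",s['eef_pos'])-[295,230])*5.5)
E
python3 look.py 2
```

```text
5.0 [ 0.53176602 -0.28999409  0.07842864] [ 0.18419896  0.39719327 -0.64136996] [424.16305378 194.96799978]
```

View pics/side2.png

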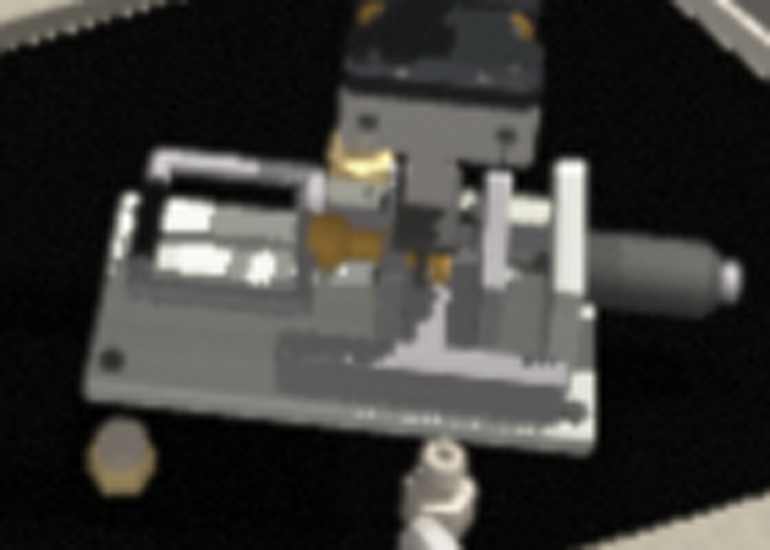

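The clip is following the fingertip down (dark top edge at about y=205). I'll press on to the stop.

```bash
python3 -m inch '.0015 0 0 0 0 0;.0015 0 0 0 0 0;0 0 0 0 0 0'; python3 -m inch '.001 0 0 0 0 0;.001 0 0 0 0 0;0 0 0 0 0 0'
```

```text
t: 5.25
eef_pos: [0.532, -0.2901, 0.0762]
ee_rot: [[0.001, -0.855, 0.518], [-0.001, 0.518, 0.855], [-1.0, -0.001, -0.0]]
ft_force: [-2.1, 0.0, 7.2]
width: 0.002
t: 5.5
eef_pos: [0.5324, -0.2904, 0.0759]
ee_rot: [[0.002, -0.855, 0.518], [-0.002, 0.518, 0.855], [-1.0, -0.003, -0.0]]
ft_force: [-5.9, 4.4, 22.7]
width: 0.0
```

Clip is on its stop (TCP z 0.0759, 22 N), matching the stated 76 mm. Next: up, over to the stirrup gap, and check.

```bash
python3 -m inch '-.004 0 0 0 0 0;-.02 0 0 0 0 0;-.025 0 0 0 0 0;0 .028 -.0003 0 0 0;0 .028 -.0003 0 0 0;0 .028 -.0003 0 0 0;0 0 0 0 0 0;0 0 0 0 0 0'; python3 look.py 3
```

```text
t: 6.17
eef_pos: [0.459, -0.2469, 0.1228]
ee_rot: [[0.0, -0.855, 0.518], [-0.0, 0.518, 0.855], [-1.0, -0.001, 0.0]]
ft_force: [1.6, -0.2, 0.0]
width: 0.003
6.2167 [ 0.45969953 -0.24741462  0.12281827] [ 3.74322709e-04 -2.58300585e-01 -9.32012886e-01] [219.1696686   92.95543518]
```

View pics/side3.png

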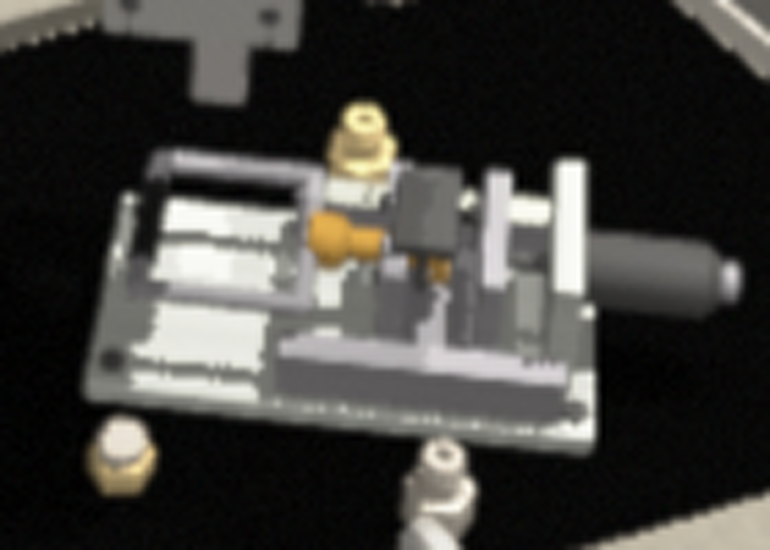

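The clip top edge has dropped from y≈130 to y≈170 (about 20 mm) and the fingers hang over the stirrup opening. Going down into it.

```bash
python3 -m inch '.015 0 0 0 0 0;.018 0 0 0 0 0;.018 0 0 0 0 0;.015 0 0 0 0 0;.012 0 0 0 0 0;.008 0 0 0 0 0;.003 0 0 0 0 0;0 0 0 0 0 0'; python3 look.py 4
```

```text
t: 6.88
eef_pos: [0.4595, -0.2473, 0.0329]
ee_rot: [[-0.001, -0.855, 0.518], [0.0, 0.518, 0.855], [-1.0, 0.001, 0.0]]
ft_force: [0.2, -0.3, 0.2]
width: 0.006
6.9333 [ 0.45975406 -0.24741357  0.03356216] [-0.76302762  0.01313198  0.13708568] [214.452268  254.3419156]
```

View pics/side4.png

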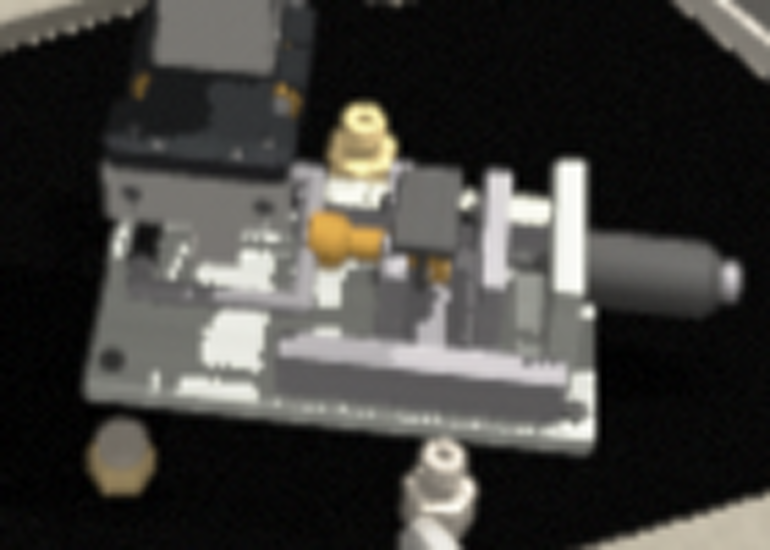

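Fingers are inside the opening. I'll pull gently and find the contact.

```bash
cat > st.py <<'E'
from bench import get_state
import numpy as np
s=get_state();a=-0.5447;e=np.array([np.cos(a),np.sin(a)])
d=(s['eef_pos'][:2]-[.5164,-.2817])*1000
print('tester x %.1f y %.1f z %.1f  F along pull -x %.2f'%(d@e,-e[1]*d[0]+e[0]*d[1],s['eef_pos'][2]*1000,s['ft_force'][:2]@e))
E
python3 -m inch '0 .004 0 0 0 0;0 .004 0 0 0 0;0 .003 0 0 0 0;0 .002 0 0 0 0;0 0 0 0 0 0'|grep ft;python3 st.py
python3 -m inch '0 .002 0 0 0 0;0 .002 0 0 0 0;0 0 0 0 0 0;0 0 0 0 0 0'|grep ft;python3 st.py
python3 -m inch '0 .002 0 0 0 0;0 .002 0 0 0 0;0 0 0 0 0 0;0 0 0 0 0 0'|grep ft;python3 st.py
```

```text
ft_force: [-0.3, 0.2, -0.8]
tester x -79.9 y -0.0 z 33.8  F along pull -x -0.33
ft_force: [1.8, -2.2, 2.1]
tester x -83.5 y -0.0 z 33.7  F along pull -x 2.66
ft_force: [2.1, -2.1, 3.4]
tester x -87.6 y -0.0 z 33.6  F along pull -x 2.85
```

```bash

python3 -m inch '0 .002 0 0 0 0;0 .002 0 0 0 0;0 .002 0 0 0 0;0 0 0 0 0 0;0 0 0 0 0 0'|grep ft;python3 st.py; python3 look.py 5
```

```text
ft_force: [4.8, -3.6, 2.1]
tester x -93.3 y -0.0 z 33.6  F along pull -x 5.96
8.4833 [ 0.43656616 -0.23340697  0.03363877] [ 4.41617565 -2.6486601   1.32771342] [149.75961696 247.42323927]
```

View pics/side5.png

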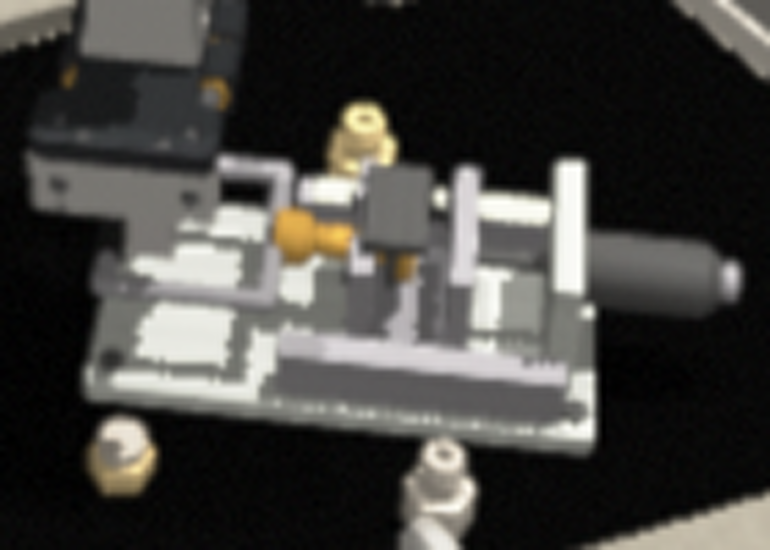

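The clip has moved from x≈428 to x≈398, so the carriage is coming along with the plug. I'll quantify it from the brass blob and the clip's edges.

```bash
cat > meas.py <<'E'
import sys
from h import *
P=lambda x,y,z:np.array([.5164+np.cos(-.5447)*x-np.sin(-.5447)*y,-.2817+np.sin(-.5447)*x+np.cos(-.5447)*y,z])
k=5.5*(proj('side',P(-.03,0,.05))-proj('side',P(-.05,0,.05)))[0]/20
print('zoom px/mm',k)
def m(f):
    im=cv2.imread(f);h=cv2.cvtColor(im,cv2.COLOR_BGR2HSV)
    M=cv2.inRange(h,(10,150,90),(25,255,255));M[:205]=0;M[300:]=0;M[:,:265]=0
    n,_,st,c=cv2.connectedComponentsWithStats(M);i=1+np.argmax(st[1:,4])
    return st[i,0],c[i]
b=m('pics/side3.png')
for f in sys.argv[1:]:
    a=m(f'pics/side{f}.png');print(f,a,'plug mm: left edge',(b[0]-a[0])/k,'centroid',(b[1]-a[1])[0]/k)
E
python3 meas.py 4 5
```

```text
zoom px/mm 2.429253645583151
4 (np.int32(311), array([340.63998105, 238.75982946])) plug mm: left edge 0.0 centroid 0.0925679913452649
5 (np.int32(276), array([307.52599814, 235.33379759])) plug mm: left edge 14.407717392391985 centroid 13.723908205180937
```

Plug 14 mm, less 1.5 mm play, gives carriage ≈12.4 mm. That should need about 6.1 N, and I measured about 6 N. Another 11.5 mm should bring it to 24.

```bash

python3 -m inch '0 .002 0 0 0 0;0 .002 0 0 0 0;0 .002 0 0 0 0;0 .002 0 0 0 0;0 .001 0 0 0 0;0 0 0 0 0 0;0 0 0 0 0 0'|grep ft;python3 st.py; python3 look.py 6; python3 meas.py 6
```

```text
ft_force: [6.8, -4.1, 0.7]
tester x -101.9 y -0.1 z 33.7  F along pull -x 7.94
9.1167 [ 0.42923649 -0.22897713  0.03371744] [ 6.65736236 -4.72947709  0.05228286] [129.3794959  245.14781817]
zoom px/mm 2.429253645583151
6 (np.int32(265), array([289.79267068, 232.93473896])) plug mm: left edge 18.935857144286608 centroid 21.023815933013907
```

View pics/side6.png

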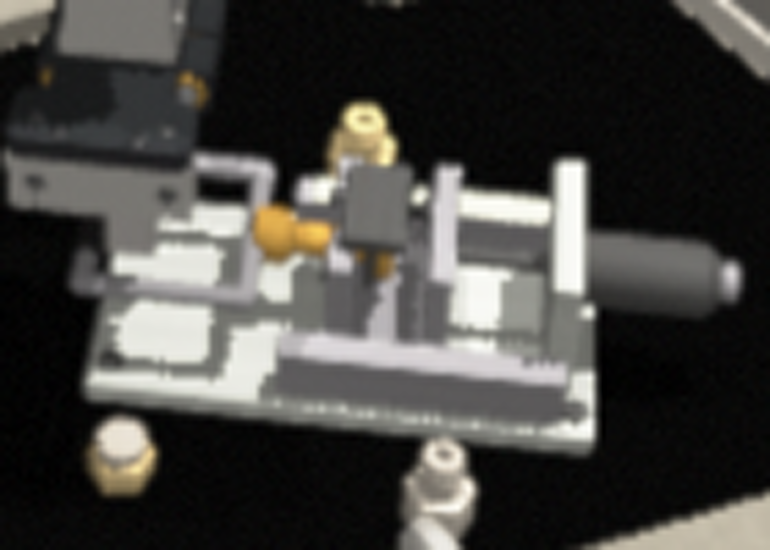

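The brass ball's left edge is at x≈255 (my mask cut it at 265), so the plug is about 22.7 mm out and the carriage at about 21. Another 3 mm, then hold.

```bash
sed -i 's/:265\]/:225]/' meas.py
python3 -m inch '0 .0015 0 0 0 0;0 .0015 0 0 0 0;0 0 0 0 0 0;0 0 0 0 0 0'|grep ft;python3 st.py; python3 look.py 7; python3 meas.py 6 7
python3 - <<'E'
import cv2
from bench import imaging
im=imaging.camera("top");cv2.imwrite("pics/top7.png",cv2.resize(im[160:260,340:440],(600,600),interpolation=cv2.INTER_CUBIC))
E
```

```text
ft_force: [8.4, -4.5, -0.8]
tester x -104.7 y -0.1 z 33.7  F along pull -x 9.48
9.5 [ 0.42679388 -0.22751292  0.03373008] [ 6.94647568 -4.7353314  -0.51196208] [122.606237   244.43296622]
zoom px/mm 2.429253645583151
6 (np.int32(256), array([286.77158273, 232.34847122])) plug mm: left edge 22.640698759473118 centroid 22.267443972601658
7 (np.int32(249), array([279.38447405, 231.71658245])) plug mm: left edge 25.522242237951517 centroid 25.30834038141869
```

View pics/top7.png

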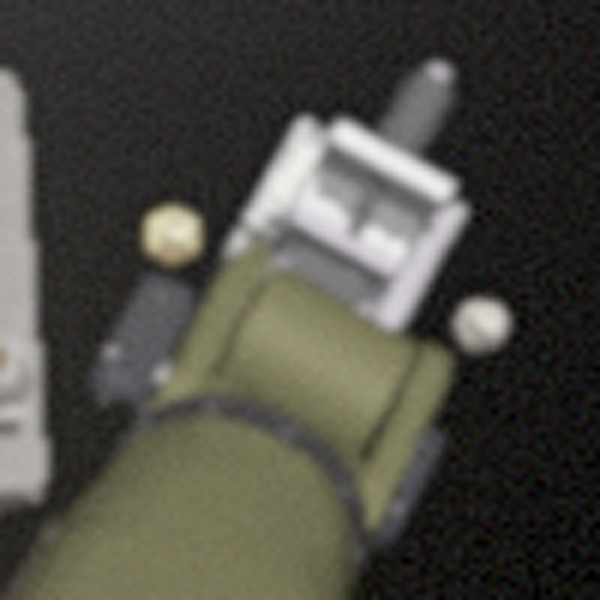

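View pics/side7.png

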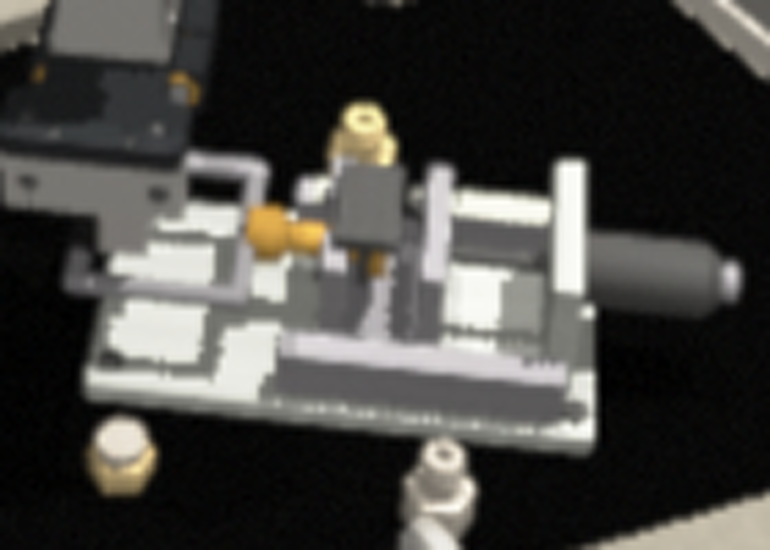

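The carriage plate's left edge went from x≈485 to x≈427, which is 23.9 mm and agrees with the brass blob (25.4 − 1.5). The force of about 9 N also fits. The top view doesn't show the pointer, because the arm covers it. Holding.

```bash

python3 -m inch '0 0 0 0 0 0;0 0 0 0 0 0;0 0 0 0 0 0;0 0 0 0 0 0;0 0 0 0 0 0;0 0 0 0 0 0;0 0 0 0 0 0;0 0 0 0 0 0;0 0 0 0 0 0;0 0 0 0 0 0;0 0 0 0 0 0;0 0 0 0 0 0'|grep ft;python3 st.py
python3 -m inch '0 0 0 0 0 0;0 0 0 0 0 0;0 0 0 0 0 0'|grep ft; python3 look.py 8; python3 meas.py 8
```

```text
ft_force: [8.1, -4.3, -0.2]
tester x -104.7 y -0.1 z 33.7  F along pull -x 9.13
ft_force: [7.8, -3.9, -0.9]
10.85 [ 0.42681554 -0.22753397  0.03374294] [ 7.63999441 -5.78869489 -0.85275791] [122.67374102 244.42983927]
zoom px/mm 2.429253645583151
8 (np.int32(249), array([279.46471127, 231.7832264 ])) plug mm: left edge 25.522242237951517 centroid 25.27531080159161
```

Held about 1.7 s at a steady 25.3 mm plug and about 9 N. Easing back.

```bash

python3 -m inch '0 -.0015 0 0 0 0;0 -.002 0 0 0 0;0 -.002 0 0 0 0;0 -.002 0 0 0 0;0 -.002 0 0 0 0;0 -.002 0 0 0 0;0 -.002 0 0 0 0;0 -.002 0 0 0 0;0 -.002 0 0 0 0;0 -.002 0 0 0 0;0 -.001 0 0 0 0;0 0 0 0 0 0'|grep ft;python3 st.py
python3 -m inch '0 -.001 0 0 0 0;0 -.001 0 0 0 0;0 -.001 0 0 0 0;0 -.001 0 0 0 0;0 -.001 0 0 0 0;0 -.001 0 0 0 0;0 -.002 0 0 0 0;0 -.002 0 0 0 0;0 -.003 0 0 0 0;0 -.003 0 0 0 0;0 0 0 0 0 0'|grep ft;python3 st.py; python3 look.py 9; python3 meas.py 9
```

```text
ft_force: [2.7, -1.7, 1.5]
tester x -85.1 y -0.0 z 33.3  F along pull -x 3.20
ft_force: [0.1, -0.5, 0.1]
tester x -68.6 y -0.0 z 33.5  F along pull -x 0.38
12.8167 [ 0.4574291  -0.24602791  0.03340509] [ 0.55411641 -0.34693854  0.23309857] [207.96088066 253.95949004]
zoom px/mm 2.429253645583151
9 (np.int32(308), array([338.37295826, 238.62568058])) plug mm: left edge 1.2349472050621702 centroid 1.025785812400279
```

View pics/side9.png

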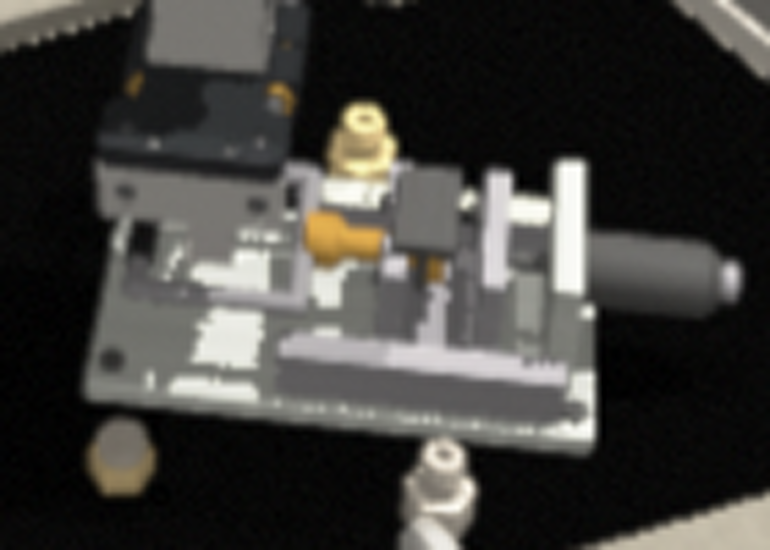

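Carriage back at zero (plate edge again at x≈485) and the plug about 1.1 mm out, which is just the play. Fingers are free, so I'll withdraw upward.

```bash

python3 -m inch '-.008 0 0 0 0 0;-.015 0 0 0 0 0;-.02 0 0 0 0 0;-.03 0 0 0 0 0;-.03 0 0 0 0 0;-.03 0 0 0 0 0;-.02 0 0 0 0 0;0 0 0 0 0 0;0 0 0 0 0 0;0 0 0 0 0 0'; python3 look.py 10; python3 meas.py 10
```

```text
t: 13.65
eef_pos: [0.4568, -0.2457, 0.1859]
ee_rot: [[-0.001, -0.855, 0.518], [0.001, 0.518, 0.855], [-1.0, 0.001, 0.0]]
ft_force: [0.7, 0.5, -0.4]
width: 0.008
13.7 [ 0.45676199 -0.24558579  0.18547695] [ 0.57430876 -0.23968192 -0.1580453 ] [213.84811892 -31.68805332]
zoom px/mm 2.429253645583151
10 (np.int32(308), array([338.73342355, 238.77988272])) plug mm: left edge 1.2349472050621702 centroid 0.8774006125782534
```

View pics/side10.png

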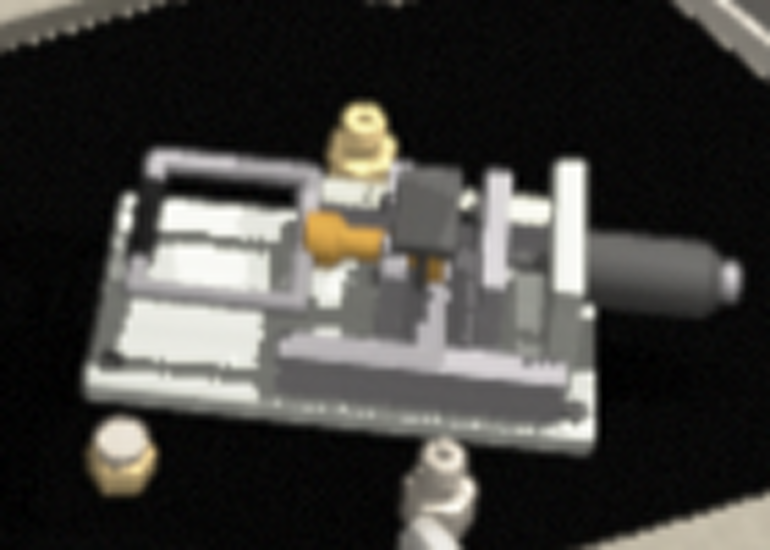

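The clip is home (top edge at y≈170), the carriage is at zero, the parts haven't moved and the hand is clear. Handing in.

```bash
python3 -c "
from bench import order
print(order.hand_in())"
```

```text
the job is handed in; nothing more can be done
None
```

I pressed the clip home, pulled the plug against it, eased it back, took the hand away and handed the job in at about 13.7 s; no verdict was reported.

- **Clip:** it reached its stop with the fingertips at 75.9 mm height and 22 N, matching the stated 76 mm. It was still down in the last picture.
- **Pull:** the carriage stood at about 23.9 mm, so the pointer was between the marks, for about 1.7 s at roughly 9 N. I got this from how far the plug and the carriage plate had moved in the side view; I never saw the pointer itself on the scale, because the arm hid it from the top camera. The force reading alone suggests about 21 mm, also within the limits.
- **Return:** I eased back at no more than about 24 mm/s. The last picture shows the carriage at zero and the plug about 1 mm out, which is within its play.
- **Surroundings:** the hand ended clear at 186 mm, touching nothing. The fittings and nut near the tester had not moved. I did not check the gauge, ring and oil bottle again, but the arm passed well above that area.

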